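# Find the heavy side of a rotor on the balancing stand

### The arm

A 6-joint arm with a two-finger parallel gripper is mounted at the origin on the work surface. World frame = base frame: x ahead of the robot, y to its left, z up, the work surface at z = 0. Lengths are in m, angles in degrees, forces in N, time in s.
With the tool pointing down it reaches from about 0.25 to 0.725 m from the base axis. Payload 9.7 kg.
Tool frame: the origin (TCP) lies between the finger pads; the fingertips stand 22 mm ahead of it and the grasp point (between the pads) lies 3 mm ahead of it; z points along the fingers, y is the line along which they close (so a half turn about z gives the same grasp; the last joint's range is limited). The gripper opens to 85 mm and grips with 20 to 120 N. Pads are 22 mm wide; open, the fingers measure 114 mm over their backs; the gripper's body (76 mm by 85 mm) begins 54 mm behind the grasp point. The pads swing forward as they close: fully open they stand 13 mm farther back than shut.
Start: joints at [69.442, 4.979, 10.078, 95.1, 0, 90], TCP at [0.193, 0.515, 0.253] pointing down, gripper open.
Joint ranges: [-179.16, 179.16], [-48.56, 103.87], [-65.8, 70.77], [-126.05, 130.52], [-82.76, 87.17], [-180, 180]. Speed limits (degrees/s): [127.2, 127.2, 147.25, 180, 180, 180].

### API

Orientations are given as [roll, pitch, yaw] about the fixed x, y, z axes, in that order (R = Rz(yaw) Ry(pitch) Rx(roll)).
In Python, from workcell import bot, viewer, finder gives the robot as it stands.
- The arm moves only by the tool move_arm, never from a script. Its arguments are lists of equal length, an entry for each row: "offset": the shift along the tool's x, y, z in cm, a list of three; "twist": the turn, a rotation vector about the tool's x, y, z in rad, a list of three; "grip": the opening, from 0 (shut) to 1 (fully open). In form: {"offset": [[x, y, z], ...], "twist": [[ax, ay, az], ...], "grip": [grip, ...]}. A call has 1 to 5 rows; each row shifts and turns the commanded pose from where the row before left it, along the tool's axes as they then stand; what a row does not reach is not made up. A row lasts 1/10 s, in which the tool goes at most 50 mm and 8.59 degrees, less where a joint would pass 70% of its speed; a pose out of reach is approached as far as the arm can. A call is refused whole if a number of a shift passes 5 or a number of a turn 0.15, either way. A call with a gripper value outside its range is refused whole. The fingers move at their own pace and stop on an object; "force" is the grip in N (left out, the last holds). Time passes only in rows, so rows that do not move let the fingers close. It gives the time, the measured TCP pose, the force, the opening and the grip force at its end, in the units of the state.
- bot.get_obs(): the state, without advancing time (a new reading comes with each control period).
- viewer.camera(name): name is "scene" or "top"; returns a dict with "color" (420x560x3 uint8, red, green, blue), "depth" (420x560 float32, m along the optical axis (not along the pixel's ray), 0 where there is no reading), "vfov" (degrees; the focal length in pixels is half the picture's height over the tangent of half this angle, whatever the lens; pixels are square), "cx", "cy" (the principal point, pixels), "position" and "attitude" of the camera in the world. Camera axes: x right, y down, z forward; pixel columns grow to the right and rows downward; lengths in m; the calibration is good to about 2 mm. A picture is of the moment at which its call begins.
- bot.job_done(): hands the job in; it is judged then, once.
Trained networks look in a picture, given as the dict that the camera call returned (one of the last four; its "shot" number tells which), for a name from the list of things; names that differ only in an ending like _2 or _b are one class to them, and where a whole thing is asked for, a point or a joint stands for the part that bears it (a point fixed in the world has none). Each returns a list of dicts, best first, with "p" (0 to 1); they miss things now and then, are a little off and sometimes report something else, mostly with a low value. They report only what shows in the picture. A call takes as long as a camera call. They do not tell look-alikes from the thing itself.
- finder.boxes_of(picture, thing): "position" ([column, row] in pixels, amid what is visible of it).
- finder.pinpoint(picture, thing): "position" ([column, row] in pixels: a listed point, or the origin of a listed thing).
The state is a dict: "time": time; "q": joint angles; "qd": joint speeds; "joint_efforts": joint torques, N m; "ee_pos": TCP position; "tcp_rot": TCP orientation; "wrist_force": force on the tool from outside, world axes, zero at the start; "torque": the same for the moment, N m; "opening": finger opening in m; "grasp_force": force on a finger pad.
Only numpy, scipy, OpenCV 4.12 (cv2) and the standard library are available. Lean on these libraries where they do the work, as an engineer would, in place of code of your own. Each camera call takes 0.05 s, during which the arm holds its last target. There are 200 camera calls.

### The job

Take the amber jar out of the crank's way and stand it upright on the white tile. Then take the red crank handle, turn the rotor until the handle has been over on the opposite side of its circle from where it started, feeling on the way which side of the drum is heavy, and turn the heavy side straight down. Finish while still gripping the handle and holding the rotor still there; leave the wash bottle, beaker and tube rack alone.

Things in the scene. Friction and masses are not known exactly. Their poses are not given: they have to be found in the camera images.
- axle (a point): Point on the rotor's level axle line, beside the middle of the crank handle, 155 mm above the bench. Axes are those of the grey stand, fixed to the bench: z up, y along the axle from the drum to the free end of the handle, x across it, roughly away from the robot (yaw up to 0.25 rad). The black crank disc (116 mm diameter) ends at y = -74 mm; beyond it there is only the handle.
- drum (a point): Centre of the closed drum (136 mm diameter, 66 mm long, on the axle line). A slug fixed inside, unseen, makes one side heavy, at an angle to the handle that differs every time. Its pull is at most 0.16 to 0.24 N m (3 to 5 N at the handle), against you while the slug rises, with you while it sinks, none when it is straight below or above the axle. All else is balanced.
- rotor (a joint): Angle of drum, disc and handle, turning as one about the axle, rad: 0 with the handle straight above the axle, growing as it leans to the +x side of axle (pi/2 level there, pi straight below). Turns two full turns either way from 0; starts between 0.2 and 1.9. The bearing is stiff (0.26 N m, about 5 N at the handle, equal both ways): it stays wherever it is left.
- handle: Red crank handle, a round bar 16 mm thick, 102 mm long, parallel to the axle, 50 mm from it. It spins freely on its pin, so a grip from above, fingers closing across it, can carry it all round with the hand unturned. Its rubber mount gives to and from the axle (2.5 N per mm, up to 6 mm). Origin on its centre line, level with axle: grip here (bar reaches 34 mm to its free end). Its own turn means nothing.
- jar: Amber glass jar, 60 mm diameter, 146 mm tall with its black lid (48 mm diameter, top 34 mm; good to grip), 0.28 kg, closed; origin at the centre of its underside, z up. It stands on the bench at the -x side of the crank circle, where the handle would strike it.
- tile: White ceramic tile, 150 x 150 mm, 8 mm thick, fixed flat on the bench; origin at the centre of its underside, x and y along its edges.
- wash: White wash bottle, 68 mm diameter, 200 mm tall with its bent spout; origin at the centre of its underside. Leave alone.
- beaker: Glass beaker, 68 mm diameter, 85 mm tall; origin at the centre of its underside. Leave alone.
- rack: Wooden rack, 70 x 190 mm, with glass tubes 132 mm tall; origin at the centre of its underside. Leave alone.
Mind the look-alikes: they are no part of the job. There is more than one size of the tile; the job needs the middle-sized.

How it is judged:
By the outcome, as a careful person would: the job done as asked, in the order asked, and still so for the second after the job is handed in, while the arm keeps its last pose, push and grip.
It also fails if it takes over 72 s, if anything falls off the work surface, if the arm or the gripper's body presses on something with over 40 N, if the wrist force passes 120 N, or if a joint passes its speed limit or range.

## Working session

There is one attempt and no reset: what is moved stays moved. The work goes in short steps, Python scripts to look and compute and a tool call to move; the robot and the scene stay as the last step left them, time stands still between calls to the robot, and variables do not carry over. Pictures are saved under pics/ and viewed, at most 10 in all, crops included, and the job is handed in when it is done.

Besides the shell and the picture viewer there is one more tool, called after "Emit:" by a JSON object that holds its "api" and its "payload", one argument or row to a line. move_arm: Moves the arm, as the interface text tells. Its arguments: {"type":"object","properties":{"offset":{"type":"array","items":{"type":"array","items":{"type":"number"}}},"twist":{"type":"array","items":{"type":"array","items":{"type":"number"}}},"grip":{"type":"array","items":{"type":"number"}},"force":{"type":"number"}},"required":["offset","twist","grip"]}

```bash
mkdir -p pics; ls
cat > h.py <<'E'
import numpy as np, cv2
from workcell import bot, viewer, finder
from scipy.spatial.transform import Rotation as R
def rot(a):
    a=np.array(a,float)
    if a.shape==(3,3): return a
    if a.shape==(4,): return R.from_quat(a).as_matrix()
    return R.from_euler('xyz',a,degrees=True).as_matrix()
def f(p): return 210/np.tan(np.radians(p['vfov'])/2)
def ray(p,uv):
    d=rot(p['attitude'])@np.array([(uv[0]-p['cx'])/f(p),(uv[1]-p['cy'])/f(p),1]); return np.array(p['position']),d
def atz(p,uv,z):
    o,d=ray(p,uv); return o+d*(z-o[2])/d[2]
def cloud(p):
    v,u=np.mgrid[:420,:560]; d=p['depth']
    c=np.stack([(u-p['cx'])/f(p)*d,(v-p['cy'])/f(p)*d,d],-1)
    return c@rot(p['attitude']).T+np.array(p['position'])
def proj(p,X):
    c=(np.array(X)-np.array(p['position']))@rot(p['attitude']); return c[...,:2]/c[...,2:]*f(p)+[p['cx'],p['cy']]
def save(p,n): cv2.imwrite('pics/'+n,p['color'][:,:,::-1])
E
python3 - <<'E'
from h import *
s=bot.get_obs(); print(s)
for n in ['top','scene']:
    p=viewer.camera(n); save(p,n+'0.png'); print(n,p['position'],p['attitude'],p['vfov'],p['cx'],p['cy'])
    C=cloud(p)
    for t in ['axle','drum','handle','jar','tile','wash','beaker','rack']:
        for r in finder.pinpoint(p,t)[:4]:
            u,v=np.round(r['position']).astype(int); 
            X=C[v,u] if 0<=u<560 and 0<=v<420 else 0
            print(t,round(r['p'],2),u,v,np.round(X,3),'z0',np.round(atz(p,r['position'],0.155 if t in('axle','drum') else 0),3))
E
```

```text
pics
{'time': 0.0, 'q': array([ 6.94418995e+01,  5.01306303e+00,  1.00333568e+01,  9.51013072e+01,
       -2.09151661e-03,  9.00016369e+01]), 'qd': array([-0.15249521, -0.00157908, -0.01469248, -0.08868725, -0.02414569,
        0.04161169]), 'joint_efforts': array([-7.81910585e-04, -5.20398045e+01,  4.64794779e+01,  1.66427088e-02,
        5.73769921e-05,  2.73042235e-05]), 'ee_pos': array([0.19306962, 0.51476882, 0.25255441]), 'tcp_rot': array([-1.79918987e+02,  2.09382908e-03,  1.59440266e+02]), 'wrist_force': array([-0.47736134, -0.65984001, -0.0141764 ]), 'torque': array([-0.0183476 , -0.02215463, -0.03398334]), 'grasp_force': 0.0, 'opening': 0.0856393631632218}
top [0.45881597 0.03755165 1.49550684] [-177.03633684    0.80764441  -91.20510228] 48.025789933979596 278.8018010950656 209.62109270522063
drum 0.69 335 196 [ 0.559 -0.099  0.221] z0 [ 0.564 -0.106  0.155]
handle 0.72 284 181 [0.609 0.038 0.164] z0 [0.628 0.039 0.   ]
jar 0.86 282 222 [0.493 0.047 0.143] z0 [0.498 0.046 0.   ]
jar 0.67 236 151 [0.716 0.183 0.067] z0 [0.728 0.189 0.   ]
tile 0.92 205 219 [0.512 0.291 0.008
[... 474 characters left out ...]
3292
axle 0.6 283 216 [0.412 0.179 0.004] z0 [0.557 0.025 0.155]
drum 0.55 255 240 [ 0.607 -0.14   0.189] z0 [ 0.575 -0.111  0.155]
handle 0.64 298 219 [0.461 0.205 0.   ] z0 [ 0.462  0.203 -0.   ]
handle 0.44 324 218 [0.534 0.262 0.01 ] z0 [ 0.524  0.274 -0.   ]
jar 0.67 275 244 [ 0.632 -0.091  0.16 ] z0 [0.496 0.047 0.   ]
tile 0.89 316 171 [0.304 0.499 0.013] z0 [0.288 0.518 0.   ]
tile 0.86 328 215 [0.531 0.288 0.008] z0 [0.524 0.296 0.   ]
tile 0.67 360 194 [0.535 0.484 0.005] z0 [0.533 0.489 0.   ]
wash 0.75 363 257 [0.762 0.165 0.024] z0 [0.747 0.19  0.   ]
beaker 0.81 374 221 [0.764 0.198 0.145] z0 [0.666 0.377 0.   ]
rack 0.75 156 334 [ 0.541 -0.439  0.024] z0 [ 0.519 -0.431  0.   ]
```

Run:
```python
from h import *
p=viewer.camera('top'); C=cloud(p); c=p['color'].astype(int)
cv2.imwrite('pics/crop.png',cv2.resize(p['color'][130:330,90:370,::-1],None,fx=2.8,fy=2.8,interpolation=cv2.INTER_CUBIC))
# tiles: white/near z .008 regions
m=((C[...,2]>0.003)&(C[...,2]<0.016)&(c.min(-1)>150)).astype(np.uint8)
n,l,st,ce=cv2.connectedComponentsWithStats(m)
for i in range(1,n):
    if st[i,4]>150:
        pts=C[l==i][:,:2].astype(np.float32); print('tile',st[i],cv2.minAreaRect(pts))
# red handle
r=(c[...,0]>120)&(c[...,1]<70)&(c[...,2]<70)&(C[...,2]>0.09)
P=C[r]; print('red',len(P),cv2.minAreaRect(P[:,:2].astype(np.float32)),np.percentile(P[:,2],[5,50,95]))
# jar lid
k=(abs(C[...,2]-.146)<.012)&(np.hypot(C[...,0]-.493,C[...,1]-.047)<.05)&(c.max(-1)<90)
print('lid',k.sum(),C[k].mean(0),cv2.minEnclosingCircle(C[k][:,:2].astype(np.float32)))
# drum/disc points
d=(C[...,2]>.1)&(abs(C[...,0]-.56)<.13)&(C[...,1]>-.2)&(C[...,1]<-.0)
for y in np.arange(-.2,0,.012):
    q=C[d&(abs(C[...,1]-y)<.006)]
    if len(q)>5: print(np.round(y,3),len(q),np.round([q[:,0].min(),q[:,0].max(),q[:,2].max(),q[q[:,2]>q[:,2].max()-.004][:,0].mean()],3))
```

```text
tile [  0 193  17  38 445] ((0.5489522218704224, 0.9186609387397766), (0.11870104819536209, 0.05744285508990288), 0.19501131772994995)
tile [ 177  193   59   56 1978] ((0.511638343334198, 0.2875792682170868), (0.1466784030199051, 0.1474052220582962), 69.10565948486328)
tile [125 197  39  40 783] ((0.5227847695350647, 0.48550909757614136), (0.09850373864173889, 0.09779467433691025), 66.5755844116211)
tile [  87  252   82   83 3470] ((0.2844620943069458, 0.5369961857795715), (0.19367589056491852, 0.1942817121744156), 60.37303924560547)
tile [297 346  41  29 316] ((0.07633344829082489, -0.059331074357032776), (0.14794741570949554, 0.03874935954809189), 58.33970260620117)
red 161 ((0.6122474074363708, 0.017075195908546448), (0.013807450421154499, 0.09955935925245285), 0.8417713046073914) [0.15712681 0.1623275  0.16665772]
lid 212 [0.49751329 0.04208893 0.14666334] ((0.4976434111595154, 0.04230732470750809), 0.023813916370272636)
-0.164 28 [0.545 0.59  0.18  0.564]
-0.152 70 [0.54  0.59  0.18  0.569]
-0.14 113 [0.498 0.629 0.227 0.564]
-0.128 207 [0.498 0.629 0.228 0.563]
-0.116 210 [0.498 0.63  0.231 0.566]
-0.104 215 [0.498 0.63  0.227 0.564]
-0.092 201 [0.498 0.631 0.229 0.564]
-0.08 246 [0.498 0.627 0.229 0.562]
-0.068 122 [0.522 0.628 0.211 0.578]
-0.056 75 [0.513 0.586 0.213 0.55 ]
-0.044 191 [0.508 0.625 0.218 0.564]
-0.032 37 [0.557 0.625 0.171 0.611]
-0.02 24 [0.605 0.62  0.169 0.613]
-0.008 24 [0.605 0.621 0.167 0.612]
```

View pics/top0.png

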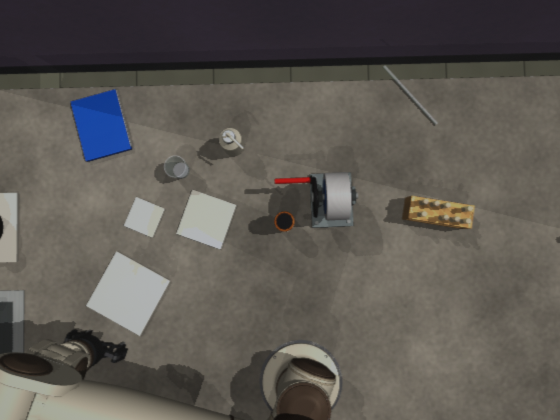

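View pics/scene0.png

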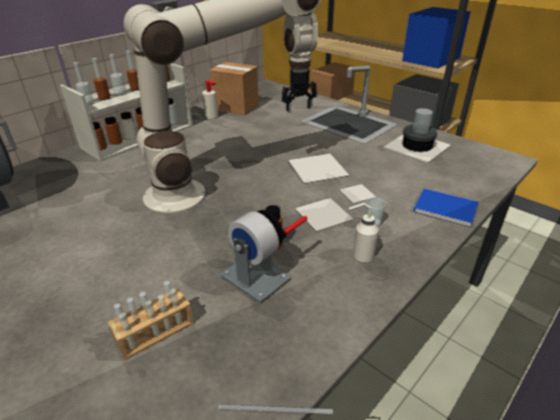

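View pics/crop.png

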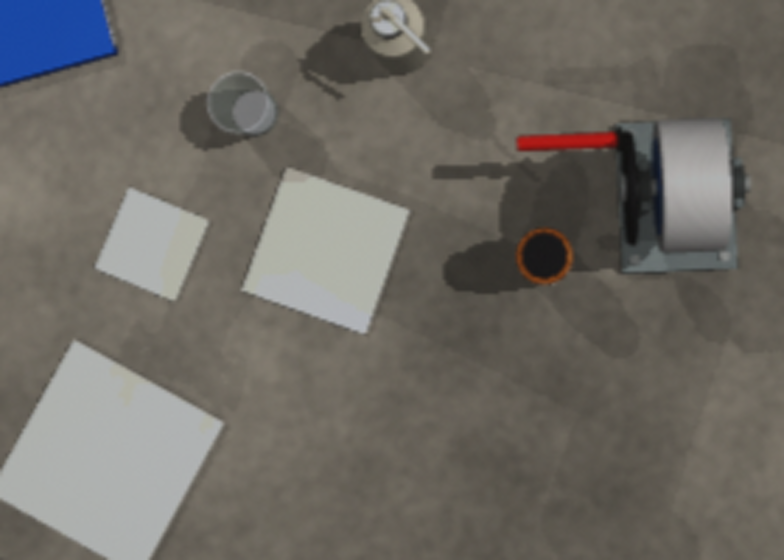

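Three tiles show in the top view: (205,219) is about 148 mm, (145,217) about 98 mm and (128,296) about 194 mm. The middle-sized 150 mm tile is the one at (205,219), centred at (0.512, 0.288). The crop shows it clear, and the jar lid is at (284,222), which is (0.4975, 0.042). The red handle lies on the +x side at (293,181), with the rotor at about 1.5 rad. I turn the tool to yaw 90 first, then travel.

Emit:
{"api": "move_arm", "payload": {
  "offset": [
    [0,0,0],
    [0,0,0],
    [0,0,0],
    [0,0,0],
    [0,0,0]
  ],
  "twist": [
    [0,0,0.135],
    [0,0,0.135],
    [0,0,0.135],
    [0,0,0.135],
    [0,0,0.135]
  ],
  "grip": [1,1,1,1,1]
}}

```text
time: 1.45
ee_pos: [0.1931, 0.515, 0.2533]
tcp_rot: [180.0, 0.0, 120.4]
wrist_force: [0.1, -0.3, -0.0]
opening: 0.0852
grasp_force: 0.0
```

Emit:
{"api": "move_arm", "payload": {
  "offset": [
    [0,0,0],
    [0,0,0],
    [0,0,0],
    [0,0,0],
    [0,0,0]
  ],
  "twist": [
    [0,0,0.135],
    [0,0,0.135],
    [0,0,0.135],
    [0,0,0.132],
    [0,0,0]
  ],
  "grip": [1,1,1,1,1]
}}

```text
time: 1.95
ee_pos: [0.1931, 0.515, 0.2533]
tcp_rot: [-180.0, 0.0, 89.9]
wrist_force: [0.6, 0.4, 0.6]
opening: 0.0853
grasp_force: 0.0
```

Emit:
{"api": "move_arm", "payload": {
  "offset": [
    [-3.15,2.03,0],
    [-3.15,2.03,0],
    [-3.15,2.03,0],
    [-3.15,2.03,0],
    [-3.15,2.03,0]
  ],
  "twist": [
    [0,0,0],
    [0,0,0],
    [0,0,0],
    [0,0,0],
    [0,0,0]
  ],
  "grip": [1,1,1,1,1]
}}

```text
time: 2.45
ee_pos: [0.2951, 0.3562, 0.2534]
tcp_rot: [180.0, -0.0, 90.3]
wrist_force: [0.4, 1.0, -0.7]
opening: 0.0856
grasp_force: 0.0
```

Emit:
{"api": "move_arm", "payload": {
  "offset": [
    [-3.15,2.03,0],
    [-3.15,2.03,0],
    [-3.15,2.03,0],
    [-3.15,2.03,0],
    [-3.15,2.03,0]
  ],
  "twist": [
    [0,0,0],
    [0,0,0],
    [0,0,0],
    [0,0,0],
    [0,0,0]
  ],
  "grip": [1,1,1,1,1]
}}

```text
time: 2.95
ee_pos: [0.3967, 0.1986, 0.2535]
tcp_rot: [180.0, -0.0, 90.3]
wrist_force: [-0.1, -0.1, -0.3]
opening: 0.0853
grasp_force: 0.0
```

Emit:
{"api": "move_arm", "payload": {
  "offset": [
    [-3.15,2.03,0],
    [-3.15,2.03,0],
    [-3.15,2.03,0],
    [-3.15,2.03,0],
    [0,0,0]
  ],
  "twist": [
    [0,0,0],
    [0,0,0],
    [0,0,0],
    [0,0,0],
    [0,0,0]
  ],
  "grip": [1,1,1,1,1]
}}

```text
time: 3.45
ee_pos: [0.4788, 0.071, 0.2528]
tcp_rot: [-180.0, 0.0, 90.0]
wrist_force: [-0.7, 0.2, -0.5]
opening: 0.0853
grasp_force: 0.0
```

Emit:
{"api": "move_arm", "payload": {
  "offset": [
    [-2.9,1.9,0],
    [0,0,3],
    [0,0,3],
    [0,0,3],
    [0,0,3]
  ],
  "twist": [
    [0,0,0],
    [0,0,0],
    [0,0,0],
    [0,0,0],
    [0,0,0]
  ],
  "grip": [1,1,1,1,1]
}}

```text
time: 3.95
ee_pos: [0.496, 0.0454, 0.1322]
tcp_rot: [180.0, -0.0, 90.2]
wrist_force: [-0.5, 0.7, 1.1]
opening: 0.0855
grasp_force: 0.0
```

Emit:
{"api": "move_arm", "payload": {
  "offset": [
    [0,0,0],
    [0,0,0],
    [0,0,0],
    [0,0,0],
    [0,0,0]
  ],
  "twist": [
    [0,0,0],
    [0,0,0],
    [0,0,0],
    [0,0,0],
    [0,0,0]
  ],
  "grip": [0.4,0.4,0.4,0.4,0.4],
  "force": 50
}}

```text
time: 4.45
ee_pos: [0.4973, 0.0452, 0.1355]
tcp_rot: [179.8, -0.0, 90.0]
wrist_force: [-0.3, -0.5, 8.0]
opening: 0.0467
grasp_force: 52.6
```

Emit:
{"api": "move_arm", "payload": {
  "offset": [
    [0,0,-1],
    [0,0,-1.5],
    [0,0,-2],
    [0,0,-1],
    [0,0,0]
  ],
  "twist": [
    [0,0,0],
    [0,0,0],
    [0,0,0],
    [0,0,0],
    [0,0,0]
  ],
  "grip": [0.4,0.4,0.4,0.4,0.4]
}}

```text
time: 4.95
ee_pos: [0.4971, 0.045, 0.1904]
tcp_rot: [179.8, -0.0, 90.0]
wrist_force: [-0.6, 0.2, -2.9]
opening: 0.0469
grasp_force: 52.2
```

Emit:
{"api": "move_arm", "payload": {
  "offset": [
    [1,0.1,0],
    [2,0.1,0],
    [2.5,0.2,0],
    [2.5,0.2,0],
    [2.5,0.2,0]
  ],
  "twist": [
    [0,0,0],
    [0,0,0],
    [0,0,0],
    [0,0,0],
    [0,0,0]
  ],
  "grip": [0.4,0.4,0.4,0.4,0.4]
}}

```text
time: 5.45
ee_pos: [0.5039, 0.1514, 0.1871]
tcp_rot: [-179.9, 0.0, 90.0]
wrist_force: [0.4, -0.6, -3.1]
opening: 0.0467
grasp_force: 52.1
```

Emit:
{"api": "move_arm", "payload": {
  "offset": [
    [2.5,0.2,0],
    [2.5,0.2,0],
    [2.5,0.1,0],
    [2.5,0.1,0],
    [2,0.1,0]
  ],
  "twist": [
    [0,0,0],
    [0,0,0],
    [0,0,0],
    [0,0,0],
    [0,0,0]
  ],
  "grip": [0.4,0.4,0.4,0.4,0.4]
}}

```text
time: 5.95
ee_pos: [0.5106, 0.2719, 0.1869]
tcp_rot: [-179.9, 0.0, 90.0]
wrist_force: [0.1, -0.2, -3.9]
opening: 0.047
grasp_force: 52.1
```

Emit:
{"api": "move_arm", "payload": {
  "offset": [
    [1.5,0,0],
    [0.6,0,0],
    [0,0,0],
    [0,0,0],
    [0,0,0]
  ],
  "twist": [
    [0,0,0],
    [0,0,0],
    [0,0,0],
    [0,0,0],
    [0,0,0]
  ],
  "grip": [0.4,0.4,0.4,0.4,0.4]
}}

```text
time: 6.45
ee_pos: [0.5114, 0.2902, 0.1884]
tcp_rot: [180.0, 0.0, 89.9]
wrist_force: [-0.4, -0.3, -2.5]
opening: 0.0468
grasp_force: 52.1
```

Run:
```python
from h import *
p=viewer.camera('scene'); 
cv2.imwrite('pics/s1.png',cv2.resize(p['color'][60:300,200:480,::-1],None,fx=2.4,fy=2.4))
for r in finder.pinpoint(p,'jar')[:3]: print(r['p'],r['position'],atz(p,r['position'],.05))
s=bot.get_obs(); print(s['ee_pos'],s['wrist_force'],s['opening'])
```

```text
0.98 [325.6, 200.3] [0.50376051 0.3058423  0.05      ]
0.23 [281.2, 217.1] [0.45557484 0.12287711 0.05      ]
[0.51150331 0.29027572 0.18848793] [ 0.62745522  0.18111805 -2.31674278] 0.04696665302849113
```

View pics/s1.png

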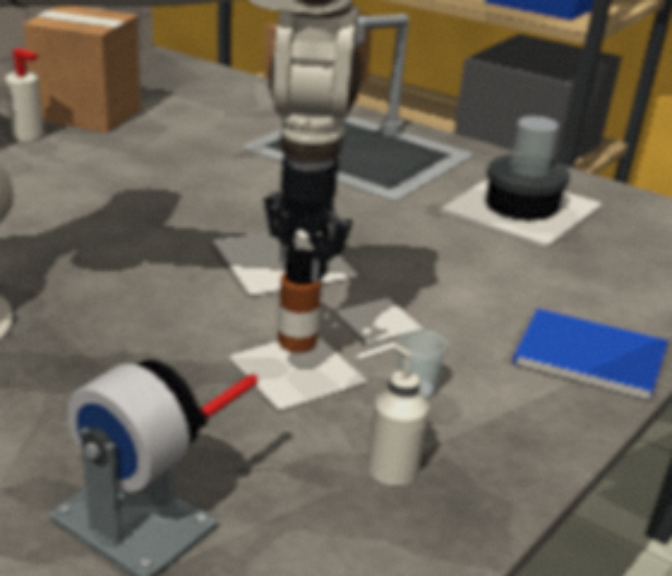

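The jar hangs upright over the middle-sized tile (crop ~(297,345)). Lowering it.

Emit:
{"api": "move_arm", "payload": {
  "offset": [
    [0,0,1.5],
    [0,0,1.5],
    [0,0,1],
    [0,0,0.3],
    [0,0,0]
  ],
  "twist": [
    [0,0,0],
    [0,0,0],
    [0,0,0],
    [0,0,0],
    [0,0,0]
  ],
  "grip": [0.4,0.4,0.4,0.4,0.4]
}}

```text
time: 7.05
ee_pos: [0.5111, 0.2908, 0.1447]
tcp_rot: [-180.0, 0.0, 90.0]
wrist_force: [0.2, -0.3, -1.6]
opening: 0.0466
grasp_force: 52.0
```

Emit:
{"api": "move_arm", "payload": {
  "offset": [
    [0,0,0.1],
    [0,0,0.1],
    [0,0,0],
    [0,0,0],
    [0,0,0]
  ],
  "twist": [
    [0,0,0],
    [0,0,0],
    [0,0,0],
    [0,0,0],
    [0,0,0]
  ],
  "grip": [0.4,0.4,0.4,0.4,0.4]
}}

```text
time: 7.55
ee_pos: [0.5115, 0.291, 0.1435]
tcp_rot: [180.0, -0.0, 90.0]
wrist_force: [1.2, -1.3, -2.2]
opening: 0.0467
grasp_force: 52.2
```

Emit:
{"api": "move_arm", "payload": {
  "offset": [
    [0,0,0.1],
    [0,0,0.1],
    [0,0,0.1],
    [0,0,0],
    [0,0,0]
  ],
  "twist": [
    [0,0,0],
    [0,0,0],
    [0,0,0],
    [0,0,0],
    [0,0,0]
  ],
  "grip": [0.4,0.4,0.4,0.4,0.4]
}}

```text
time: 8.05
ee_pos: [0.5116, 0.2912, 0.1433]
tcp_rot: [179.8, -0.1, 90.0]
wrist_force: [-3.3, -2.9, 17.2]
opening: 0.0467
grasp_force: 54.2
```

Emit:
{"api": "move_arm", "payload": {
  "offset": [
    [0,0,-0.2],
    [0,0,0],
    [0,0,0],
    [0,0,0],
    [0,0,0]
  ],
  "twist": [
    [0,0,0],
    [0,0,0],
    [0,0,0],
    [0,0,0],
    [0,0,0]
  ],
  "grip": [0.4,0.7,1,1,1]
}}

```text
time: 8.55
ee_pos: [0.5113, 0.2909, 0.142]
tcp_rot: [-180.0, 0.0, 90.0]
wrist_force: [0.2, -0.6, 0.3]
opening: 0.0853
grasp_force: 0.0
```

Emit:
{"api": "move_arm", "payload": {
  "offset": [
    [0,0,-1],
    [0,0,-2],
    [0,0,-3],
    [0,0,-4],
    [0,0,-2]
  ],
  "twist": [
    [0,0,0],
    [0,0,0],
    [0,0,0],
    [0,0,0],
    [0,0,0]
  ],
  "grip": [1,1,1,1,1]
}}

```text
time: 9.05
ee_pos: [0.5116, 0.2911, 0.2665]
tcp_rot: [179.8, -0.1, 90.0]
wrist_force: [-0.6, -0.1, 0.4]
opening: 0.0856
grasp_force: 0.0
```

Emit:
{"api": "move_arm", "payload": {
  "offset": [
    [-3,1.2,0],
    [-4,1.6,0],
    [-4,1.6,0],
    [-4,1.6,0],
    [-4,1.6,0]
  ],
  "twist": [
    [0,0,0],
    [0,0,0],
    [0,0,0],
    [0,0,0],
    [0,0,0]
  ],
  "grip": [1,1,1,1,1]
}}

```text
time: 9.55
ee_pos: [0.5877, 0.0994, 0.2632]
tcp_rot: [179.9, -0.0, 90.0]
wrist_force: [0.7, 0.7, -0.8]
opening: 0.0853
grasp_force: 0.0
```

Run:
```python
from h import *
for n in ['top','scene']:
    p=viewer.camera(n); C=cloud(p); c=p['color'].astype(int)
    for r in finder.pinpoint(p,'jar')[:2]: print('jar',r['p'],r['position'],atz(p,r['position'],.008))
    for t in ['axle','handle']:
        for r in finder.pinpoint(p,t)[:2]: print(t,r['p'],r['position'],atz(p,r['position'],.156))
    r=(c[...,0]>110)&(c[...,1]<70)&(c[...,2]<70)&(C[...,2]>0.11)&(abs(C[...,1])<.1)
    P=C[r]
    if len(P)>20:
        Q=P[:,1]; print('red',len(P),P.mean(0),np.polyfit(Q,P[:,0],1),np.polyfit(Q,P[:,2],1),np.percentile(P,[2,98],axis=0))
    if n=='scene': save(p,'s2.png')
    else:
        k=(abs(C[...,2]-.154)<.012)&(np.hypot(C[...,0]-.512,C[...,1]-.288)<.06)
        print('lid',C[k].mean(0) if k.sum() else 0)
print(bot.get_obs()['ee_pos'])
```

```text
jar 0.55 [204.5, 221.0] [0.50533912 0.29265777 0.008     ]
handle 0.64 [235.8, 148.5] [0.70677204 0.17462153 0.156     ]
handle 0.51 [283.6, 184.1] [0.60115706 0.03974929 0.156     ]
red 127 [0.61259775 0.00703912 0.16147506] [-0.03266727  0.6128277 ] [-0.0122765   0.16156148] [[ 0.60621033 -0.02999428  0.15619258]
 [ 0.61942107  0.04259377  0.16634468]]
lid [0.51180324 0.28650875 0.15409724]
jar 0.94 [321.9, 211.6] [0.50223738 0.28963724 0.008     ]
axle 0.91 [281.9, 214.3] [0.54788291 0.02807568 0.156     ]
handle 0.51 [293.5, 221.5] [0.5978979  0.02423003 0.156     ]
red 127 [0.53187115 0.01506952 0.17020457] [-5.31078269  0.61190212] [0.59853919 0.16118487] [[-0.56884316 -0.03017712  0.15410856]
 [ 0.6210066   0.07170546  0.31533886]]
[0.5870165  0.10209924 0.26261236]
```

View pics/s2.png

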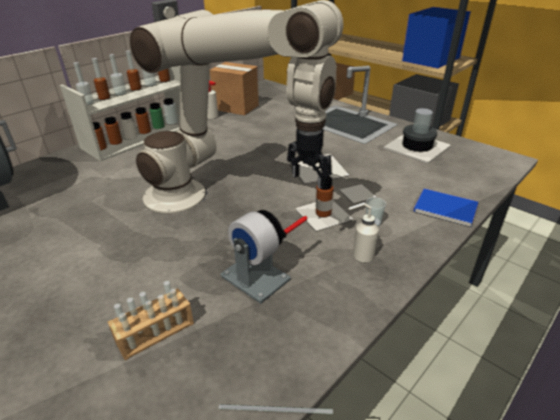

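The jar stands upright on the right tile (scene (324,205), lid centre (0.512, 0.287), top z 0.154). Next, the handle.

Emit:
{"api": "move_arm", "payload": {
  "offset": [
    [-3.4,1.2,0],
    [-3.4,1.2,0],
    [0,0,1],
    [0,0,3],
    [0,0,3]
  ],
  "twist": [
    [0,0,0],
    [0,0,0],
    [0,0,0],
    [0,0,0],
    [0,0,0]
  ],
  "grip": [1,1,1,1,1]
}}

```text
time: 10.45
ee_pos: [0.6114, 0.034, 0.1919]
tcp_rot: [179.9, -0.0, 90.1]
wrist_force: [0.1, 0.8, -0.7]
opening: 0.0854
grasp_force: 0.0
```

Emit:
{"api": "move_arm", "payload": {
  "offset": [
    [0,0,2],
    [0,0,1.1],
    [0,0,0],
    [0,0,0],
    [0,0,0]
  ],
  "twist": [
    [0,0,0],
    [0,0,0],
    [0,0,0],
    [0,0,0],
    [0,0,0]
  ],
  "grip": [1,1,1,1,1]
}}

```text
time: 10.95
ee_pos: [0.6119, 0.0333, 0.1629]
tcp_rot: [179.9, -0.0, 90.0]
wrist_force: [0.4, 0.4, -0.2]
opening: 0.0853
grasp_force: 0.0
```

Emit:
{"api": "move_arm", "payload": {
  "offset": [
    [0,0,0],
    [0,0,0],
    [0,0,0],
    [0,0,0],
    [0,0,0]
  ],
  "twist": [
    [0,0,0],
    [0,0,0],
    [0,0,0],
    [0,0,0],
    [0,0,0]
  ],
  "grip": [0.6,0.3,0.1,0.1,0.1],
  "force": 80
}}

```text
time: 11.45
ee_pos: [0.6115, 0.0329, 0.1614]
tcp_rot: [180.0, 0.0, 90.0]
wrist_force: [1.6, -0.9, -2.3]
opening: 0.0138
grasp_force: 80.4
```

Run:
```python
import numpy as np
t=np.arange(1.5,-1.75,-.1);x=5*np.sin(t);z=5*np.cos(t)
d=np.c_[0*t[1:],np.diff(x),-np.diff(z)].round(2)
for i in range(0,len(d),3): print(round(t[i],1),d[i:i+3].tolist())
```

```text
1.5 [[0.0, -0.06, -0.5], [0.0, -0.11, -0.49], [0.0, -0.16, -0.47]]
1.2 [[0.0, -0.2, -0.46], [0.0, -0.25, -0.43], [0.0, -0.29, -0.41]]
0.9 [[0.0, -0.33, -0.38], [0.0, -0.37, -0.34], [0.0, -0.4, -0.3]]
0.6 [[0.0, -0.43, -0.26], [0.0, -0.45, -0.22], [0.0, -0.47, -0.17]]
0.3 [[0.0, -0.48, -0.12], [0.0, -0.49, -0.07], [-0.0, -0.5, -0.02]]
-0.0 [[-0.0, -0.5, 0.02], [-0.0, -0.49, 0.07], [-0.0, -0.48, 0.12]]
-0.3 [[-0.0, -0.47, 0.17], [-0.0, -0.45, 0.22], [-0.0, -0.43, 0.26]]
-0.6 [[-0.0, -0.4, 0.3], [-0.0, -0.37, 0.34], [-0.0, -0.33, 0.38]]
-0.9 [[-0.0, -0.29, 0.41], [-0.0, -0.25, 0.43], [-0.0, -0.2, 0.46]]
-1.2 [[-0.0, -0.16, 0.47], [-0.0, -0.11, 0.49], [-0.0, -0.06, 0.5]]
-1.5 [[-0.0, -0.01, 0.5], [-0.0, 0.04, 0.5]]
```

Emit:
{"api": "move_arm", "payload": {
  "offset": [
    [0,-0.06,-0.5],
    [0,-0.11,-0.49],
    [0,-0.16,-0.47]
  ],
  "twist": [
    [0,0,0],
    [0,0,0],
    [0,0,0]
  ],
  "grip": [0.1,0.1,0.1]
}}

```text
time: 11.75
ee_pos: [0.6084, 0.0328, 0.1756]
tcp_rot: [180.0, 0.0, 90.0]
wrist_force: [7.1, -0.4, -9.7]
opening: 0.0135
grasp_force: 78.2
```

Emit:
{"api": "move_arm", "payload": {
  "offset": [
    [0,-0.2,-0.46],
    [0,-0.25,-0.43],
    [0,-0.29,-0.41]
  ],
  "twist": [
    [0,0,0],
    [0,0,0],
    [0,0,0]
  ],
  "grip": [0.1,0.1,0.1]
}}

```text
time: 12.05
ee_pos: [0.6017, 0.0327, 0.1895]
tcp_rot: [179.9, 0.0, 90.0]
wrist_force: [8.7, -1.7, -5.7]
opening: 0.0137
grasp_force: 78.6
```

Emit:
{"api": "move_arm", "payload": {
  "offset": [
    [0,-0.33,-0.38],
    [0,-0.37,-0.34],
    [0,-0.4,-0.3]
  ],
  "twist": [
    [0,0,0],
    [0,0,0],
    [0,0,0]
  ],
  "grip": [0.1,0.1,0.1]
}}

```text
time: 12.35
ee_pos: [0.591, 0.0326, 0.2004]
tcp_rot: [179.8, 0.0, 90.0]
wrist_force: [9.9, -3.3, -2.1]
opening: 0.0134
grasp_force: 78.9
```

Emit:
{"api": "move_arm", "payload": {
  "offset": [
    [0,-0.43,-0.26],
    [0,-0.45,-0.22],
    [0,-0.47,-0.17]
  ],
  "twist": [
    [0,0,0],
    [0,0,0],
    [0,0,0]
  ],
  "grip": [0.1,0.1,0.1]
}}

```text
time: 12.65
ee_pos: [0.5776, 0.0323, 0.2075]
tcp_rot: [179.7, 0.1, 90.0]
wrist_force: [8.1, -5.3, 0.8]
opening: 0.0132
grasp_force: 79.3
```

Emit:
{"api": "move_arm", "payload": {
  "offset": [
    [0,-0.48,-0.12],
    [0,-0.49,-0.07],
    [0,-0.5,-0.02]
  ],
  "twist": [
    [0,0,0],
    [0,0,0],
    [0,0,0]
  ],
  "grip": [0.1,0.1,0.1]
}}

```text
time: 12.95
ee_pos: [0.5627, 0.032, 0.21]
tcp_rot: [179.7, 0.1, 90.0]
wrist_force: [6.9, -5.3, 5.1]
opening: 0.0135
grasp_force: 79.6
```

Emit:
{"api": "move_arm", "payload": {
  "offset": [
    [0,-0.5,0.02],
    [0,-0.49,0.07],
    [0,-0.48,0.12]
  ],
  "twist": [
    [0,0,0],
    [0,0,0],
    [0,0,0]
  ],
  "grip": [0.1,0.1,0.1]
}}

```text
time: 13.25
ee_pos: [0.5476, 0.0317, 0.2079]
tcp_rot: [179.7, 0.1, 90.0]
wrist_force: [3.1, -8.0, 4.7]
opening: 0.0138
grasp_force: 79.7
```

Emit:
{"api": "move_arm", "payload": {
  "offset": [
    [-0.05,-0.47,0.17],
    [-0.05,-0.45,0.22],
    [-0.05,-0.43,0.26]
  ],
  "twist": [
    [0,0,0],
    [0,0,0],
    [0,0,0]
  ],
  "grip": [0.1,0.1,0.1]
}}

```text
time: 13.55
ee_pos: [0.5335, 0.0313, 0.2008]
tcp_rot: [179.8, 0.0, 90.0]
wrist_force: [1.2, -0.8, 5.2]
opening: 0.0131
grasp_force: 79.7
```

Emit:
{"api": "move_arm", "payload": {
  "offset": [
    [-0.02,-0.4,0.3],
    [-0.02,-0.37,0.34],
    [-0.02,-0.33,0.38]
  ],
  "twist": [
    [0,0,0],
    [0,0,0],
    [0,0,0]
  ],
  "grip": [0.1,0.1,0.1]
}}

```text
time: 13.85
ee_pos: [0.5216, 0.031, 0.1887]
tcp_rot: [-180.0, -0.0, 90.0]
wrist_force: [-1.4, 0.2, 2.3]
opening: 0.0136
grasp_force: 79.5
```

Emit:
{"api": "move_arm", "payload": {
  "offset": [
    [0,-0.29,0.41],
    [0,-0.25,0.43],
    [0,-0.2,0.46]
  ],
  "twist": [
    [0,0,0],
    [0,0,0],
    [0,0,0]
  ],
  "grip": [0.1,0.1,0.1]
}}

```text
time: 14.15
ee_pos: [0.5145, 0.0309, 0.1752]
tcp_rot: [-180.0, 0.0, 90.0]
wrist_force: [0.2, -0.4, 2.6]
opening: 0.0135
grasp_force: 79.3
```

Emit:
{"api": "move_arm", "payload": {
  "offset": [
    [0,-0.16,0.47],
    [0,-0.11,0.49],
    [0,-0.06,0.5]
  ],
  "twist": [
    [0,0,0],
    [0,0,0],
    [0,0,0]
  ],
  "grip": [0.1,0.1,0.1]
}}

```text
time: 14.45
ee_pos: [0.5117, 0.0308, 0.1608]
tcp_rot: [180.0, 0.0, 90.0]
wrist_force: [-0.2, -1.1, 1.4]
opening: 0.0137
grasp_force: 79.3
```

Emit:
{"api": "move_arm", "payload": {
  "offset": [
    [0,-0.01,0.5],
    [0,0.04,0.5],
    [0,0.09,0.49]
  ],
  "twist": [
    [0,0,0],
    [0,0,0],
    [0,0,0]
  ],
  "grip": [0.1,0.1,0.1]
}}

```text
time: 14.75
ee_pos: [0.5132, 0.0309, 0.1462]
tcp_rot: [179.9, 0.0, 90.0]
wrist_force: [2.6, -1.7, 1.9]
opening: 0.0134
grasp_force: 79.4
```

Emit:
{"api": "move_arm", "payload": {
  "offset": [
    [0,0.14,0.48],
    [0,0.185,0.465],
    [0,0.23,0.445]
  ],
  "twist": [
    [0,0,0],
    [0,0,0],
    [0,0,0]
  ],
  "grip": [0.1,0.1,0.1]
}}

```text
time: 15.05
ee_pos: [0.5188, 0.031, 0.1325]
tcp_rot: [179.9, -0.0, 90.0]
wrist_force: [3.0, -1.1, 5.6]
opening: 0.0135
grasp_force: 79.6
```

Emit:
{"api": "move_arm", "payload": {
  "offset": [
    [0,0.275,0.42],
    [0,0.315,0.39],
    [0,0.35,0.355]
  ],
  "twist": [
    [0,0,0],
    [0,0,0],
    [0,0,0]
  ],
  "grip": [0.1,0.1,0.1]
}}

```text
time: 15.35
ee_pos: [0.5282, 0.0311, 0.121]
tcp_rot: [179.9, -0.0, 90.0]
wrist_force: [2.3, 1.8, 6.9]
opening: 0.0135
grasp_force: 79.9
```

Emit:
{"api": "move_arm", "payload": {
  "offset": [
    [0.01,0.385,0.32],
    [0.01,0.415,0.28],
    [0.01,0.44,0.235]
  ],
  "twist": [
    [0,0,0],
    [0,0,0],
    [0,0,0]
  ],
  "grip": [0.1,0.1,0.1]
}}

```text
time: 15.65
ee_pos: [0.5404, 0.0314, 0.1129]
tcp_rot: [180.0, -0.0, 90.0]
wrist_force: [-1.0, -0.2, 8.4]
opening: 0.0133
grasp_force: 80.1
```

Emit:
{"api": "move_arm", "payload": {
  "offset": [
    [0.01,0.46,0.19],
    [0.01,0.48,0.145],
    [0.01,0.49,0.095]
  ],
  "twist": [
    [0,0,0],
    [0,0,0],
    [0,0,0]
  ],
  "grip": [0.1,0.1,0.1]
}}

```text
time: 15.95
ee_pos: [0.5542, 0.0317, 0.1085]
tcp_rot: [-180.0, -0.0, 90.0]
wrist_force: [-3.3, 0.0, 9.7]
opening: 0.0132
grasp_force: 80.1
```

Emit:
{"api": "move_arm", "payload": {
  "offset": [
    [0.01,0.5,0.045],
    [0.01,0.5,-0.005],
    [0.01,0.495,-0.055]
  ],
  "twist": [
    [0,0,0],
    [0,0,0],
    [0,0,0]
  ],
  "grip": [0.1,0.1,0.1]
}}

```text
time: 16.25
ee_pos: [0.5683, 0.032, 0.1082]
tcp_rot: [-179.8, -0.0, 90.0]
wrist_force: [-6.5, 1.3, 8.5]
opening: 0.0137
grasp_force: 80.0
```

Emit:
{"api": "move_arm", "payload": {
  "offset": [
    [0.02,0.49,-0.105],
    [0.02,0.475,-0.15],
    [0.02,0.46,-0.2]
  ],
  "twist": [
    [0,0,0],
    [0,0,0],
    [0,0,0]
  ],
  "grip": [0.1,0.1,0.1]
}}

```text
time: 16.55
ee_pos: [0.5817, 0.0323, 0.112]
tcp_rot: [-179.7, 0.0, 90.0]
wrist_force: [-8.9, -1.8, 5.9]
opening: 0.0133
grasp_force: 79.8
```

Emit:
{"api": "move_arm", "payload": {
  "offset": [
    [0.01,0.435,-0.245],
    [0.01,0.41,-0.285],
    [0.01,0.38,-0.325]
  ],
  "twist": [
    [0,0,0],
    [0,0,0],
    [0,0,0]
  ],
  "grip": [0.1,0.1,0.1]
}}

```text
time: 16.85
ee_pos: [0.5933, 0.0325, 0.1196]
tcp_rot: [-179.6, 0.0, 90.0]
wrist_force: [-8.6, -1.8, 0.5]
opening: 0.0131
grasp_force: 79.3
```

Emit:
{"api": "move_arm", "payload": {
  "offset": [
    [0,0.345,-0.36],
    [0,0.31,-0.395],
    [0,0.27,-0.42]
  ],
  "twist": [
    [0,0,0],
    [0,0,0],
    [0,0,0]
  ],
  "grip": [0.1,0.1,0.1]
}}

```text
time: 17.15
ee_pos: [0.6024, 0.0327, 0.1305]
tcp_rot: [-179.5, 0.0, 90.0]
wrist_force: [-7.7, 0.2, -5.2]
opening: 0.0135
grasp_force: 78.8
```

Emit:
{"api": "move_arm", "payload": {
  "offset": [
    [0,0.225,-0.445],
    [0,0.18,-0.465],
    [0,0.135,-0.48]
  ],
  "twist": [
    [0,0,0],
    [0,0,0],
    [0,0,0]
  ],
  "grip": [0.1,0.1,0.1]
}}

```text
time: 17.45
ee_pos: [0.6088, 0.0328, 0.1445]
tcp_rot: [-179.6, -0.0, 90.0]
wrist_force: [-3.1, 0.9, -9.5]
opening: 0.0133
grasp_force: 78.4
```

```bash
cat > fit.py <<'E'
import numpy as np
from scipy.optimize import least_squares
D=np.array([[.6084,.1756,7.1,-9.7],[.6017,.1895,8.7,-5.7],[.591,.2004,9.9,-2.1],[.5776,.2075,8.1,.8],[.5627,.21,6.9,5.1],[.5476,.2079,3.1,4.7],[.5335,.2008,1.2,5.2],[.5216,.1887,-1.4,2.3],[.5145,.1752,.2,2.6],[.5117,.1608,-.2,1.4],[.5132,.1462,2.6,1.9],[.5188,.1325,3,5.6],[.5282,.121,2.3,6.9],[.5404,.1129,-1,8.4],[.5542,.1085,-3.3,9.7],[.5683,.1082,-6.5,8.5],[.5817,.112,-8.9,5.9],[.5933,.1196,-8.6,.5],[.6024,.1305,-7.7,-5.2],[.6088,.1445,-3.1,-9.5]])
S=np.ones(len(D))
def model(p,D,S):
    cx,cz,kr,a,b,tf,fz,r0=p
    dx,dz=D[:,0]-cx,D[:,1]-cz; r=np.hypot(dx,dz); th=np.arctan2(dx,dz)
    ft=a*np.sin(th)+b*np.cos(th)+S*tf; fr=kr*(r0-r)*1e3
    return th,np.c_[fr*np.sin(th)+ft*np.cos(th), fr*np.cos(th)-ft*np.sin(th)+fz]
def fit(D,S):
    g=lambda p:np.r_[(model(p,D,S)[1]-D[:,2:]).ravel(),(p[2]-2.5)/.2,p[6]/.3,(p[7]-.05)/.0005]
    s=least_squares(g,[.561,.16,2.5,0,4,5,0,.05],x_scale=[.001,.001,1,1,1,1,1,.001]); p=s.x
    cov=np.linalg.inv(s.jac.T@s.jac); al=np.arctan2(p[4],p[3])
    print('p',p.round(4),'rms',np.sqrt(np.mean((model(p,D,S)[1]-D[:,2:])**2)),'amp',np.hypot(p[3],p[4]),'alpha',al,'sd',np.sqrt(cov[3,3]+cov[4,4])/1.4/np.hypot(p[3],p[4])*1)
    print('target theta',np.pi-al,'mod',(np.pi-al+np.pi)%(2*np.pi)-np.pi)
    return p
if __name__=='__main__':
    p=fit(D,S); th,m=model(p,D,S); print(np.c_[th,D[:,2:],m].round(2))
E
python3 fit.py
```

```text
p [ 0.5621  0.1617  2.415   4.3176  0.6084  5.8068 -0.0242  0.05  ] rms 0.6185031144626603 amp 4.360271324325183 alpha 0.1399891032454463 sd 0.08848881281990445
target theta 3.001603550344347 mod 3.0016035503443472
[[ 1.28  7.1  -9.7   6.65 -8.59]
 [ 0.96  8.7  -5.7   8.68 -5.77]
 [ 0.64  9.9  -2.1   9.51 -2.13]
 [ 0.33  8.1   0.8   8.61  1.17]
 [ 0.01  6.9   5.1   6.52  3.93]
 [-0.3   3.1   4.7   3.74  5.11]
 [-0.63  1.2   5.2   0.81  5.23]
 [-0.98 -1.4   2.3  -1.27  3.9 ]
 [-1.29  0.2   2.6  -0.77  2.09]
 [-1.59 -0.2   1.4   0.88  1.47]
 [-1.88  2.6   1.9   2.45  2.33]
 [-2.16  3.    5.6   3.33  4.5 ]
 [-2.45  2.3   6.9   2.55  7.07]
 [-2.72 -1.    8.4   0.11  8.85]
 [-2.99 -3.3   9.7  -3.2   9.63]
 [ 3.03 -6.5   8.5  -6.74  8.54]
 [ 2.77 -8.9   5.9  -9.39  5.15]
 [ 2.5  -8.6   0.5  -9.8  -0.06]
 [ 2.23 -7.7  -5.2  -7.29 -5.58]
 [ 1.92 -3.1  -9.5  -2.86 -9.25]]
```

Run:
```python
import numpy as np
t=np.arange(1.85,4.3,.1);x=5*np.sin(t);z=5*np.cos(t)
d=np.c_[0*t[1:],np.diff(x),-np.diff(z)].round(2)
for i in range(0,len(d),2): print(round(t[i],2),d[i:i+2].tolist())
```

```text
1.85 [[0.0, -0.16, 0.47], [0.0, -0.21, 0.45]]
2.05 [[0.0, -0.25, 0.43], [0.0, -0.29, 0.4]]
2.25 [[0.0, -0.33, 0.37], [0.0, -0.37, 0.34]]
2.45 [[0.0, -0.4, 0.3], [0.0, -0.43, 0.26]]
2.65 [[0.0, -0.45, 0.21], [0.0, -0.47, 0.17]]
2.85 [[0.0, -0.49, 0.12], [0.0, -0.49, 0.07]]
3.05 [[0.0, -0.5, 0.02], [0.0, -0.5, -0.03]]
3.25 [[0.0, -0.49, -0.08], [0.0, -0.48, -0.13]]
3.45 [[0.0, -0.47, -0.18], [0.0, -0.45, -0.22]]
3.65 [[0.0, -0.42, -0.26], [0.0, -0.4, -0.31]]
3.85 [[0.0, -0.36, -0.34], [0.0, -0.33, -0.38]]
4.05 [[0.0, -0.29, -0.41], [0.0, -0.25, -0.44]]
```

Emit:
{"api": "move_arm", "payload": {
  "offset": [
    [0,-0.16,0.47],
    [0,-0.21,0.45]
  ],
  "twist": [
    [0,0,0],
    [0,0,0]
  ],
  "grip": [0.1,0.1]
}}

```text
time: 17.65
ee_pos: [0.6072, 0.0328, 0.1383]
tcp_rot: [179.9, -0.0, 90.0]
wrist_force: [-1.5, 0.2, 2.2]
opening: 0.0134
grasp_force: 79.6
```

Emit:
{"api": "move_arm", "payload": {
  "offset": [
    [0,-0.25,0.43],
    [0,-0.29,0.4]
  ],
  "twist": [
    [0,0,0],
    [0,0,0]
  ],
  "grip": [0.1,0.1]
}}

```text
time: 17.85
ee_pos: [0.6014, 0.0327, 0.1297]
tcp_rot: [179.9, -0.0, 90.0]
wrist_force: [-0.1, -0.1, 2.4]
opening: 0.0133
grasp_force: 79.6
```

Emit:
{"api": "move_arm", "payload": {
  "offset": [
    [0,-0.33,0.37],
    [0,-0.37,0.34]
  ],
  "twist": [
    [0,0,0],
    [0,0,0]
  ],
  "grip": [0.1,0.1]
}}

```text
time: 18.05
ee_pos: [0.5943, 0.0325, 0.1225]
tcp_rot: [179.9, 0.0, 90.0]
wrist_force: [-0.6, 0.2, 3.2]
opening: 0.0134
grasp_force: 79.6
```

Emit:
{"api": "move_arm", "payload": {
  "offset": [
    [0,-0.4,0.3],
    [0,-0.43,0.26]
  ],
  "twist": [
    [0,0,0],
    [0,0,0]
  ],
  "grip": [0.1,0.1]
}}

```text
time: 18.25
ee_pos: [0.586, 0.0324, 0.1169]
tcp_rot: [180.0, 0.0, 90.0]
wrist_force: [1.9, -1.4, 3.3]
opening: 0.0134
grasp_force: 79.7
```

Emit:
{"api": "move_arm", "payload": {
  "offset": [
    [0,-0.45,0.21],
    [0,-0.47,0.17]
  ],
  "twist": [
    [0,0,0],
    [0,0,0]
  ],
  "grip": [0.1,0.1]
}}

```text
time: 18.45
ee_pos: [0.5768, 0.0323, 0.1131]
tcp_rot: [180.0, 0.0, 90.0]
wrist_force: [3.2, -3.6, 2.0]
opening: 0.0133
grasp_force: 79.6
```

Emit:
{"api": "move_arm", "payload": {
  "offset": [
    [0,-0.49,0.12],
    [0,-0.49,0.07]
  ],
  "twist": [
    [0,0,0],
    [0,0,0]
  ],
  "grip": [0.1,0.1]
}}

```text
time: 18.65
ee_pos: [0.5672, 0.0321, 0.1112]
tcp_rot: [179.9, 0.1, 90.0]
wrist_force: [5.4, -5.0, 2.7]
opening: 0.0132
grasp_force: 79.6
```

Emit:
{"api": "move_arm", "payload": {
  "offset": [
    [0,-0.5,0.02],
    [0,-0.5,-0.03]
  ],
  "twist": [
    [0,0,0],
    [0,0,0]
  ],
  "grip": [0.1,0.1]
}}

```text
time: 18.85
ee_pos: [0.5573, 0.0319, 0.1113]
tcp_rot: [179.9, 0.1, 90.0]
wrist_force: [6.2, -7.1, 0.9]
opening: 0.0131
grasp_force: 79.4
```

Emit:
{"api": "move_arm", "payload": {
  "offset": [
    [-0.01,-0.49,-0.08],
    [-0.01,-0.48,-0.13]
  ],
  "twist": [
    [0,0,0],
    [0,0,0]
  ],
  "grip": [0.1,0.1]
}}

```text
time: 19.05
ee_pos: [0.5477, 0.0317, 0.1133]
tcp_rot: [179.9, 0.1, 90.0]
wrist_force: [7.1, -5.9, -0.9]
opening: 0.0132
grasp_force: 79.3
```

Emit:
{"api": "move_arm", "payload": {
  "offset": [
    [-0.01,-0.47,-0.18],
    [-0.01,-0.45,-0.22]
  ],
  "twist": [
    [0,0,0],
    [0,0,0]
  ],
  "grip": [0.1,0.1]
}}

```text
time: 19.25
ee_pos: [0.5384, 0.0315, 0.1171]
tcp_rot: [179.9, 0.1, 90.0]
wrist_force: [6.3, -6.6, -1.4]
opening: 0.0137
grasp_force: 79.1
```

Emit:
{"api": "move_arm", "payload": {
  "offset": [
    [0,-0.42,-0.26],
    [0,-0.4,-0.31]
  ],
  "twist": [
    [0,0,0],
    [0,0,0]
  ],
  "grip": [0.1,0.1]
}}

```text
time: 19.45
ee_pos: [0.5301, 0.0314, 0.1225]
tcp_rot: [180.0, 0.1, 90.0]
wrist_force: [7.1, -7.4, -4.7]
opening: 0.0135
grasp_force: 79.0
```

Emit:
{"api": "move_arm", "payload": {
  "offset": [
    [0,-0.36,-0.34],
    [0,-0.33,-0.38]
  ],
  "twist": [
    [0,0,0],
    [0,0,0]
  ],
  "grip": [0.1,0.1]
}}

```text
time: 19.65
ee_pos: [0.523, 0.0312, 0.1294]
tcp_rot: [180.0, 0.1, 90.0]
wrist_force: [7.7, -8.4, -5.9]
opening: 0.0134
grasp_force: 78.8
```

Emit:
{"api": "move_arm", "payload": {
  "offset": [
    [0,-0.29,-0.41],
    [0,-0.25,-0.44]
  ],
  "twist": [
    [0,0,0],
    [0,0,0]
  ],
  "grip": [0.1,0.1]
}}

```text
time: 19.85
ee_pos: [0.5174, 0.0311, 0.1377]
tcp_rot: [-180.0, 0.1, 90.0]
wrist_force: [6.4, -8.6, -6.9]
opening: 0.0133
grasp_force: 78.7
```

```bash
cat > fit2.py <<'E'
from fit import *
E=np.array([[.6072,.1383,-1.5,2.2],[.6014,.1297,-.1,2.4],[.5943,.1225,-.6,3.2],[.586,.1169,1.9,3.3],[.5768,.1131,3.2,2],[.5672,.1112,5.4,2.7],[.5573,.1113,6.2,.9],[.5477,.1133,7.1,-.9],[.5384,.1171,6.3,-1.4],[.5301,.1225,7.1,-4.7],[.523,.1294,7.7,-5.9],[.5174,.1377,6.4,-6.9]])
D2=np.r_[D,E[1:]];S2=np.r_[S,-np.ones(len(E)-1)]
p=fit(D2,S2); th,m=model(p,D2,S2); print(np.c_[th,D2[:,2:],m].round(2)[20:])
print('tcp target',p[0]+.05*np.sin(3.0),p[1]+.05*np.cos(3.0))
E
python3 fit2.py
```

```text
p [ 0.5621  0.1617  2.3909  4.3758  0.2288  5.5574 -0.0256  0.05  ] rms 0.6616743419433263 amp 4.381787975368401 alpha 0.05224390122246084 sd 0.07785136232520494
target theta 3.089348752367332 mod 3.089348752367332
[[ 2.25 -0.1   2.4   0.09  2.88]
 [ 2.45 -0.6   3.2   1.09  3.3 ]
 [ 2.65  1.9   3.3   2.33  3.47]
 [ 2.85  3.2   2.    3.74  3.17]
 [ 3.04  5.4   2.7   5.12  2.42]
 [-3.05  6.2   0.9   6.32  0.98]
 [-2.85  7.1  -0.9   7.09 -0.81]
 [-2.65  6.3  -1.4   7.5  -2.56]
 [-2.46  7.1  -4.7   7.53 -4.24]
 [-2.26  7.7  -5.9   7.13 -5.91]
 [-2.06  6.4  -6.9   6.07 -7.57]]
tcp target 0.5691265582878755 0.11222035792307461
```

Emit:
{"api": "move_arm", "payload": {
  "offset": [
    [-0.1,0.25,0.44],
    [-0.03,0.29,0.41]
  ],
  "twist": [
    [0,0,0],
    [0,0,0]
  ],
  "grip": [0.1,0.1]
}}

```text
time: 20.05
ee_pos: [0.5227, 0.031, 0.1299]
tcp_rot: [-180.0, -0.0, 90.0]
wrist_force: [0.3, 0.6, 1.8]
opening: 0.0134
grasp_force: 79.7
```

Emit:
{"api": "move_arm", "payload": {
  "offset": [
    [0,0.33,0.38],
    [0,0.36,0.34]
  ],
  "twist": [
    [0,0,0],
    [0,0,0]
  ],
  "grip": [0.1,0.1]
}}

```text
time: 20.25
ee_pos: [0.5299, 0.0312, 0.1225]
tcp_rot: [-180.0, -0.0, 90.0]
wrist_force: [-0.7, 0.5, 2.0]
opening: 0.0136
grasp_force: 79.7
```

Emit:
{"api": "move_arm", "payload": {
  "offset": [
    [0,0.4,0.31],
    [0,0.42,0.26]
  ],
  "twist": [
    [0,0,0],
    [0,0,0]
  ],
  "grip": [0.1,0.1]
}}

```text
time: 20.45
ee_pos: [0.5383, 0.0313, 0.1169]
tcp_rot: [-180.0, -0.0, 90.0]
wrist_force: [-1.8, 2.6, 3.1]
opening: 0.0134
grasp_force: 79.7
```

Emit:
{"api": "move_arm", "payload": {
  "offset": [
    [0,0.45,0.22],
    [0,0.47,0.18]
  ],
  "twist": [
    [0,0,0],
    [0,0,0]
  ],
  "grip": [0.1,0.1]
}}

```text
time: 20.65
ee_pos: [0.5475, 0.0315, 0.1131]
tcp_rot: [-180.0, -0.1, 90.0]
wrist_force: [-3.3, 4.7, 2.9]
opening: 0.0135
grasp_force: 79.6
```

Emit:
{"api": "move_arm", "payload": {
  "offset": [
    [0,0.48,0.13],
    [0,0.49,0.08]
  ],
  "twist": [
    [0,0,0],
    [0,0,0]
  ],
  "grip": [0.1,0.1]
}}

```text
time: 20.85
ee_pos: [0.557, 0.0317, 0.1109]
tcp_rot: [-179.9, -0.1, 90.0]
wrist_force: [-4.9, 5.7, 2.6]
opening: 0.0134
grasp_force: 79.6
```

Emit:
{"api": "move_arm", "payload": {
  "offset": [
    [0.01,0.5,0.03],
    [0.01,0.5,-0.02]
  ],
  "twist": [
    [0,0,0],
    [0,0,0]
  ],
  "grip": [0.1,0.1]
}}

```text
time: 21.05
ee_pos: [0.5667, 0.0318, 0.1106]
tcp_rot: [-179.9, -0.1, 90.0]
wrist_force: [-6.3, 5.1, 3.1]
opening: 0.0133
grasp_force: 79.6
```

Emit:
{"api": "move_arm", "payload": {
  "offset": [
    [0.01,0.49,-0.07],
    [0.01,0.49,-0.12]
  ],
  "twist": [
    [0,0,0],
    [0,0,0]
  ],
  "grip": [0.1,0.1]
}}

```text
time: 21.25
ee_pos: [0.5761, 0.0321, 0.1123]
tcp_rot: [-179.8, -0.1, 90.0]
wrist_force: [-6.9, 5.5, 1.6]
opening: 0.0134
grasp_force: 79.4
```

Emit:
{"api": "move_arm", "payload": {
  "offset": [
    [0.01,0.47,-0.17],
    [0.01,0.45,-0.21]
  ],
  "twist": [
    [0,0,0],
    [0,0,0]
  ],
  "grip": [0.1,0.1]
}}

```text
time: 21.45
ee_pos: [0.585, 0.0322, 0.1158]
tcp_rot: [-179.8, -0.1, 90.0]
wrist_force: [-7.1, 5.2, -1.3]
opening: 0.0136
grasp_force: 79.3
```

Emit:
{"api": "move_arm", "payload": {
  "offset": [
    [0.01,0.43,-0.26],
    [0.01,0.4,-0.3]
  ],
  "twist": [
    [0,0,0],
    [0,0,0]
  ],
  "grip": [0.1,0.1]
}}

```text
time: 21.65
ee_pos: [0.593, 0.0324, 0.121]
tcp_rot: [-179.7, -0.1, 90.0]
wrist_force: [-8.2, 4.2, -2.8]
opening: 0.0131
grasp_force: 79.1
```

Emit:
{"api": "move_arm", "payload": {
  "offset": [
    [0,0.37,-0.34],
    [0,0.33,-0.37]
  ],
  "twist": [
    [0,0,0],
    [0,0,0]
  ],
  "grip": [0.1,0.1]
}}

```text
time: 21.85
ee_pos: [0.5999, 0.0325, 0.1277]
tcp_rot: [-179.7, -0.1, 90.0]
wrist_force: [-7.2, 5.9, -5.7]
opening: 0.0132
grasp_force: 78.8
```

Emit:
{"api": "move_arm", "payload": {
  "offset": [
    [0,-0.33,0.37],
    [0,-0.37,0.34]
  ],
  "twist": [
    [0,0,0],
    [0,0,0]
  ],
  "grip": [0.1,0.1]
}}

```text
time: 22.05
ee_pos: [0.5951, 0.0325, 0.1225]
tcp_rot: [179.9, -0.1, 90.0]
wrist_force: [-0.2, 4.5, 4.0]
opening: 0.0134
grasp_force: 79.7
```

Emit:
{"api": "move_arm", "payload": {
  "offset": [
    [0,-0.4,0.3],
    [0,-0.43,0.26]
  ],
  "twist": [
    [0,0,0],
    [0,0,0]
  ],
  "grip": [0.1,0.1]
}}

```text
time: 22.25
ee_pos: [0.5867, 0.0323, 0.117]
tcp_rot: [179.9, -0.1, 90.0]
wrist_force: [1.1, 4.5, 3.5]
opening: 0.0136
grasp_force: 79.7
```

Emit:
{"api": "move_arm", "payload": {
  "offset": [
    [0,-0.45,0.21],
    [0,-0.47,0.17]
  ],
  "twist": [
    [0,0,0],
    [0,0,0]
  ],
  "grip": [0.1,0.1]
}}

```text
time: 22.45
ee_pos: [0.5777, 0.0321, 0.1133]
tcp_rot: [179.9, -0.0, 90.0]
wrist_force: [3.0, 4.4, 2.8]
opening: 0.0133
grasp_force: 79.6
```

Emit:
{"api": "move_arm", "payload": {
  "offset": [
    [0,-0.49,0.12],
    [0,-0.25,0.04]
  ],
  "twist": [
    [0,0,0],
    [0,0,0]
  ],
  "grip": [0.1,0.1]
}}

```text
time: 22.65
ee_pos: [0.5702, 0.032, 0.1117]
tcp_rot: [179.9, -0.0, 90.0]
wrist_force: [4.8, 5.0, 2.5]
opening: 0.0135
grasp_force: 79.6
```

```bash
cat > fit3.py <<'E'
from fit2 import *
F=np.array([[.5299,.1225,-.7,2],[.5383,.1169,-1.8,3.1],[.5475,.1131,-3.3,2.9],[.557,.1109,-4.9,2.6],[.5667,.1106,-6.3,3.1],[.5761,.1123,-6.9,1.6],[.585,.1158,-7.1,-1.3],[.593,.121,-8.2,-2.8],[.5999,.1277,-7.2,-5.7]])
G=np.array([[.5867,.117,1.1,3.5],[.5777,.1133,3,2.8],[.5702,.1117,4.8,2.5]])
print('ALL'); D3=np.r_[D2,F,G];S3=np.r_[S2,np.ones(9),-np.ones(3)]
p=fit(D3,S3); th,m=model(p,D3,S3); print(np.c_[th,D3[:,2:],m].round(2)[31:])
print('LATE'); fit(D3[20:],S3[20:])
# leave-out spread
for k in range(4):
    i=np.arange(len(D3))%4!=k; fit(D3[i],S3[i])
E
python3 fit3.py | grep -v '^ \['; python3 -c "
from h import *
for n in ['top','scene']:
    q=viewer.camera(n); print([(r['p'],r['position'],atz(q,r['position'],.105)) for r in finder.pinpoint(q,'handle')[:2]])
print(bot.get_obs()['ee_pos'])"
```

```text
p [ 0.5621  0.1617  2.3909  4.3758  0.2288  5.5574 -0.0256  0.05  ] rms 0.6616743419433263 amp 4.381787975368401 alpha 0.05224390122246084 sd 0.07785136232520494
target theta 3.089348752367332 mod 3.089348752367332
[[ 2.25 -0.1   2.4   0.09  2.88]
tcp target 0.5691265582878755 0.11222035792307461
ALL
p [ 0.5621  0.1617  2.4043  4.4711  0.2074  5.5049 -0.0221  0.05  ] rms 0.6125415821040756 amp 4.475935912569153 alpha 0.04636372964113005 sd 0.06947281520115785
target theta 3.095228923948663 mod 3.095228923948663
[[-2.45 -0.7   2.   -0.85  2.9 ]
LATE
p [5.6210e-01 1.6160e-01 2.4895e+00 4.7808e+00 4.0600e-02 5.2711e+00
 6.0000e-04 4.9900e-02] rms 0.48291770884628493 amp 4.7810171255037535 alpha 0.008500110915096134 sd 0.08498696049630329
target theta 3.133092542674697 mod 3.1330925426746976
p [ 0.5621  0.1616  2.3998  4.4368  0.0989  5.454  -0.0197  0.05  ] rms 0.5846006038478659 amp 4.437927209017289 alpha 0.022298015109374448 sd 0.0763844436184826
target theta 3.1192946384804188 mod 3.1192946384804188
p [ 0.5621  0.1617  2.4545  4.4948  0.2213  5.5616 -0.0177  0.05  ] rms 0.585584657086052 amp 4.500235839803565 alpha 0.049205788751244706 sd 0.0751117766821062
target theta 3.0923868648385486 mod 3.0923868648385486
p [ 0.5621  0.1617  2.4038  4.4887  0.1712  5.4595 -0.0187  0.05  ] rms 0.6713530388109348 amp 4.491984018437464 alpha 0.03812142501899361 sd 0.07541138045106688
target theta 3.1034712285707995 mod 3.1034712285707995
p [ 0.562   0.1617  2.4056  4.485   0.3322  5.5363 -0.0107  0.05  ] rms 0.5833775486656979 amp 4.497270256635168 alpha 0.07393885205696038 sd 0.07494363412179847
target theta 3.067653801532833 mod 3.067653801532833
[(0.64, [182.2, 169.2], array([0.65788922, 0.3405411 , 0.105     ]))]
[(0.57, [284.9, 230.8], array([0.56466404, 0.02282059, 0.105     ]))]
[0.56987613 0.03192758 0.11159002]
```

Emit:
{"api": "move_arm", "payload": {
  "offset": [
    [0.03,-0.3,0.01],
    [0.03,-0.2,0],
    [0,-0.05,0],
    [0,0,0],
    [0,0,0]
  ],
  "twist": [
    [0,0,0],
    [0,0,0],
    [0,0,0],
    [0,0,0],
    [0,0,0]
  ],
  "grip": [0.1,0.1,0.1,0.1,0.1]
}}

```text
time: 23.35
ee_pos: [0.5642, 0.032, 0.1114]
tcp_rot: [180.0, 0.0, 90.0]
wrist_force: [4.9, -1.6, 1.4]
opening: 0.0134
grasp_force: 79.5
```

Emit:
{"api": "move_arm", "payload": {
  "offset": [
    [0,0,0],
    [0,0,0],
    [0,0,0],
    [0,0,0],
    [0,0,0]
  ],
  "twist": [
    [0,0,0],
    [0,0,0],
    [0,0,0],
    [0,0,0],
    [0,0,0]
  ],
  "grip": [0.1,0.1,0.1,0.1,0.1]
}}

```text
time: 23.85
ee_pos: [0.5642, 0.0319, 0.1114]
tcp_rot: [180.0, 0.0, 90.0]
wrist_force: [5.5, -1.6, 1.6]
opening: 0.0135
grasp_force: 79.5
```

```bash
python3 -c "
from h import *
q=viewer.camera('scene'); cv2.imwrite('pics/end.png',cv2.resize(q['color'][120:320,180:440,::-1],None,fx=3,fy=3))
s=bot.get_obs(); print(s['ee_pos'],s['qd'].round(2),s['time'])"
```

```text
[0.56426183 0.03194803 0.11139855] [0.   0.06 0.02 0.07 0.03 0.03] 23.9
```

View pics/end.png

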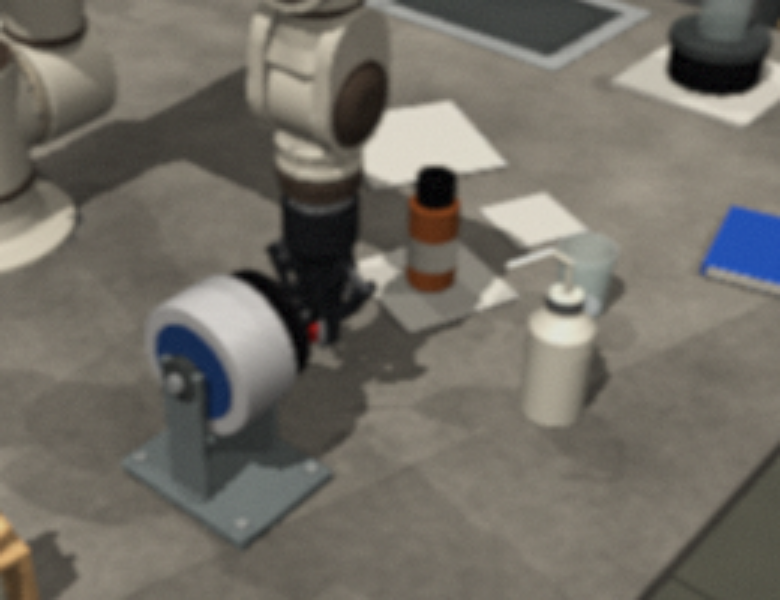

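The jar stands upright on the tile (crop (433,230)), and the gripper holds the red handle at the bottom of its circle ((315,330)). The wash bottle and beaker have not moved. Handing in.

```bash
python3 -c "
from workcell import bot
print(bot.job_done())"
```

```text
the job is handed in; nothing more can be done
None
```

I handed the job in at about 24 s: the jar stands upright on the 150 mm white tile, and the gripper is holding the handle still at a rotor angle of about 3.10 rad, where the measured forces put the heavy side straight down (uncertain by roughly 0.05 rad). The call returned no verdict.

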